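# Put away the assay reagents by colour

### The job

Clear the bench after the assay: stand the red-capped bottle and the red-capped jar in the red tray, one in each bay, and the blue-capped bottle and jar in the blue tray the same way, and lay the green slide mailer flat in the green tray, label up. Set each one down gently rather than dropping it, so that it stands or lies squarely on the tray's floor. Leave the white-capped bottle and the well plate where they are.

Things in the scene. Friction and masses are not known exactly. Their poses are not given: they have to be found in the camera images.
- red_bottle: Slender amber glass bottle with a pale label and a red screw cap, 74 mm tall in all: body 34 mm in diameter up to 44 mm, tapering shoulder, cap 26 mm in diameter from 52 to 74 mm. Starts standing loose on the bench, about 45 g. Origin: centre of its underside; z up through the cap. 
- red_jar: Squat white plastic jar with a red screw cap of the same width, 40 mm in diameter and 52 mm tall in all, straight sided. Starts standing loose on the bench, about 50 g. Origin: centre of its underside; z up through the cap. 
- blue_bottle: Slender amber glass bottle with a pale label and a blue screw cap, 74 mm tall in all: body 34 mm in diameter up to 44 mm, tapering shoulder, cap 26 mm in diameter from 52 to 74 mm. Starts standing loose on the bench, about 45 g. Origin: centre of its underside; z up through the cap. 
- blue_jar: Squat white plastic jar with a blue screw cap of the same width, 40 mm in diameter and 52 mm tall in all, straight sided. Starts standing loose on the bench, about 50 g. Origin: centre of its underside; z up through the cap. 
- slide_mailer: Green plastic box for microscope slides, 84 mm (its x) by 32 mm (its y) by 26 mm high, lying flat with a small white label on top, loose, about 45 g. Origin: centre of its underside; z up through the label.
- red_tray: Red plastic tray fixed to the bench, 78 mm (its x) by 136 mm (its y), rim 12 mm high, walls 4 mm, floor 4 mm thick. A divider 4 mm thick and as high as the rim splits it into two equal bays, each 70 mm (x) by 62 mm (y) inside, centred 33 mm to either side of the middle along its y. Origin: centre of its underside; z up.
- blue_tray: Blue plastic tray fixed to the bench, 78 mm (its x) by 136 mm (its y), rim 12 mm high, walls 4 mm, floor 4 mm thick. A divider 4 mm thick and as high as the rim splits it into two equal bays, each 70 mm (x) by 62 mm (y) inside, centred 33 mm to either side of the middle along its y. Origin: centre of its underside; z up.
- green_tray: Green plastic tray fixed to the bench, 64 mm (its x) by 112 mm (its y), rim 12 mm high, walls 4 mm, floor 4 mm thick, one undivided bay 56 by 104 mm inside; the mailer fits with its length along the tray's y, either way round. Origin: centre of its underside; z up.
- white_bottle: To be left alone. Slender amber glass bottle with a pale label and a white screw cap, 74 mm tall in all: body 34 mm in diameter up to 44 mm, tapering shoulder, cap 26 mm in diameter from 52 to 74 mm. Starts standing loose on the bench, about 45 g. Origin: centre of its underside; z up through the cap. 
- well_plate: To be left alone. Clear flat plate with 96 small wells, 127 mm (its x) by 85 mm (its y), 15 mm high, loose on the bench. Origin: centre of its underside; z up.

How it is judged:
By the outcome, as a careful person would: the job done as asked, in the order asked, and still so for the second after the job is handed in, with the robot touching nothing.
It also fails if it takes over 128 s, if anything falls off the work surface, if the arm or the gripper's body presses on something with over 40 N, if the wrist force passes 120 N, or if a joint passes its speed limit or range.

### The arm

A 7-joint arm with a two-finger parallel gripper is mounted at the origin on the work surface. World frame = base frame: x ahead of the robot, y to its left, z up, the work surface at z = 0. Lengths are in m, angles in rad, forces in N, time in s.
With the tool pointing down it reaches from about 0.425 to 0.875 m from the base axis. Payload 4.7 kg.
Tool frame: the origin (TCP) lies at the very end of the fingers, on their centre line; the grasp point (between the pads) lies 19 mm behind it (env.grip_depth is the distance from the TCP to the grasp point, in m); z points along the fingers, y is the line along which they close (so a half turn about z gives the same grasp; the last joint's range is limited). The gripper opens to 87 mm and grips with 3 to 60 N. Pads are 19 mm wide; open, the fingers measure 117 mm over their backs; the gripper's body (75 mm by 190 mm) begins 51 mm behind the grasp point.
Start: joints at [-1.275, 0.321, -0.07, 1.45, 0.023, 1.371, -0.057], TCP at [0.181, 0.624, 0.223] pointing down, gripper open.
Joint ranges: [-2.86, 2.86], [-0.3, 2.09], [-1.38, 1.24], [0.06, 2.45], [-1.56, 4.7], [0.09, 2.05], [-2.69, 2.69]. Speed limits (rad/s): [2.57, 2.57, 3.14, 3.14, 3.14, 3.14, 3.14].

### API

Orientations are given as a rotation vector (axis times angle).
In Python, from workcell import env, optics, close_job, finder gives the robot as it stands. The module is installed in compiled form; this text tells all that it offers.
- The arm moves only by the tool apply_moves, never from a script. Its argument "steps" is a list of rows, each a list of 7 numbers: the finger opening in mm, from 0 to 87, then the shift along the tool's x, y, z in mm, then the turn, a rotation vector about the tool's x, y, z in rad. In form: [[hand, tx, ty, tz, rx, ry, rz], ...]. A call has 1 to 5 rows; each row is the pose to reach, as a shift and turn from the pose commanded when the call began, along the tool's axes at that moment; what a row does not reach only later rows make up. A row lasts 1/10 s, in which the tool goes at most 50 mm and 8.59 degrees, less where a joint would pass 70% of its speed; a pose out of reach is approached as far as the arm can. A call with a gripper value outside its range is refused whole. The fingers move at their own pace and stop on an object; the grip force is fixed at half the most. Time passes only in rows, so rows that repeat a pose let the fingers close. It gives the time, the measured TCP pose, the force, the opening and the grip force at its end, in the units of the state.
- env.sense(): the state, without advancing time (a new reading comes with each control period).
- optics.snapshot(name): name is "scene" or "top"; returns a dict with "image" (384x512x3 uint8, red, green, blue), "K" (3x3 intrinsics, pixels), "cam_to_world" (4x4, takes a point from camera to world coordinates). Camera axes: x right, y down, z forward; pixel columns grow to the right and rows downward; lengths in m; the calibration is good to about 2 mm. A picture is of the moment at which its call begins. There is no depth.
- close_job(): hands the job in; it is judged then, once.
Trained networks look in a picture, given as the dict that the camera call returned (one of the last four; its "shot" number tells which), for a name from the list of things; names that differ only in an ending like _2 or _b are one class to them, and where a whole thing is asked for, a point or a joint stands for the part that bears it (a point fixed in the world has none). Each returns a list of dicts, best first, with "p" (0 to 1); they miss things now and then, are a little off and sometimes report something else, mostly with a low value. They report only what shows in the picture. A call takes as long as a camera call.
- finder.cut_out(picture, target): "pixels" (384x512 bool, what is visible of it) and "point" ([column, row] as shares, 0 to 1, of the picture: columns of its width, rows of its height, amid what is visible of it).
- finder.landmark_of(picture, target): "point" ([column, row] as shares, 0 to 1, of the picture: columns of its width, rows of its height: a listed point, or the origin of a listed thing).
The state is a dict: "t": time; "q": joint angles; "dq": joint speeds; "joint_efforts": joint torques, N m; "eef_pos": TCP position; "ee_rot": TCP orientation; "force": force on the tool from outside, world axes, zero at the start; "wrist_torque": the same for the moment, N m; "opening": finger opening in m; "grip_force": force on a finger pad.
Only numpy, scipy, OpenCV 4.12 (cv2) and the standard library are available. Lean on these libraries where they do the work, as an engineer would, in place of code of your own. Each camera call takes 0.05 s, during which the arm holds its last target. There are 200 camera calls.

## Working session

There is one attempt and no reset: what is moved stays moved. The work goes in short steps, Python scripts to look and compute and a tool call to move; the robot and the scene stay as the last step left them, time stands still between calls to the robot, and variables do not carry over. Pictures are saved under pics/ and viewed, at most 14 in all, crops included, and the job is handed in when it is done.

Besides the shell and the picture viewer there is one more tool, called after "Request:" as name(argument=value, ...), one argument or row to a line, values as JSON. apply_moves: Moves the arm, as the interface text tells. Its arguments: {"type":"object","properties":{"steps":{"type":"array","items":{"type":"array","items":{"type":"number"}}}},"required":["steps"]}

```bash
mkdir -p pics
cat > h.py <<'E'
import numpy as np, cv2
from scipy.spatial.transform import Rotation as R
from workcell import env, optics, close_job, finder
def ray(s,px):
    K=s["K"];T=s["cam_to_world"]
    d=T[:3,:3]@np.linalg.inv(K)@[px[0],px[1],1.]
    return T[:3,3],d
def hit(s,px,z):
    o,d=ray(s,px); return (o+d*(z-o[2])/d[2])[:2]
def proj(s,P):
    T=np.linalg.inv(s["cam_to_world"]);p=s["K"]@(T[:3,:3]@np.asarray(P)+T[:3,3]);return p[:2]/p[2]
def save(s,n): cv2.imwrite(f"pics/{n}.png",s["image"][:,:,::-1])
E
python3 - <<'E'
from h import *
np.set_printoptions(precision=4,suppress=True)
st=env.sense();print(st["eef_pos"],st["ee_rot"],env.grip_depth)
print(R.from_rotvec(st["ee_rot"]).as_matrix())
for n in["top","scene"]:
    s=optics.snapshot(n);save(s,n+"0");print(n,s["cam_to_world"][:3].tolist())
    for t in "red_bottle red_jar blue_bottle blue_jar slide_mailer red_tray blue_tray green_tray white_bottle well_plate".split():
        for d in finder.landmark_of(s,t)[:2]:
            px=np.array(d["point"])*[512,384];print(t,round(d["p"],2),px.round(),hit(s,px,0).round(4))
E
```

```text
[0.1806 0.6238 0.2215] [-0.441  -3.1103  0.003 ] 0.0187
[[-0.9606  0.278  -0.0004]
 [ 0.278   0.9606 -0.0019]
 [-0.0001 -0.0019 -1.    ]]
top [[0.011744143114739973, -0.9836800385935027, 0.1795429106792734, 0.39984375445428955], [-0.9997650105007431, -0.008279484376796233, 0.020034318478631435, -0.004378660806376212], [-0.01822083645032113, -0.17973600588401709, -0.983546119563242, 0.8277909207976171]]
red_bottle 0.54 [202. 235.] [0.4369 0.1332]
red_jar 0.82 [291. 201.] [ 0.5203 -0.077 ]
blue_bottle 0.81 [339. 199.] [ 0.5257 -0.192 ]
blue_jar 0.76 [310. 238.] [ 0.4334 -0.1211]
blue_jar 0.52 [238. 193.] [0.5374 0.0507]
slide_mailer 0.88 [236. 196.] [0.5298 0.0567]
slide_mailer 0.33 [306. 235.] [ 0.4394 -0.1117]
red_tray 0.28 [296. 201.] [ 0.5192 -0.0895]
blue_tray 0.9 [109. 192.] [0.5372 0.3651]
green_tray 0.58 [256. 144.] [0.6614 0.0083]
white_bottle 0.57 [174. 202.] [0.5148 0.2047]
well_plate 0.98 [185. 149.] [0.6487 0.1858]
well_plate 0.45 [257. 145.] [0.6583 0.0056]
scene [[-0.7876133347122418, 0.35541087602122995, -0.5033372072371405, 1.0482948116251474], [0.6158490734586654, 0.4804178492700809, -0.62444263853681, 0.6271452056400831], [0.019878473371100207, -0.801799101588753, -0.5972629630136985, 0.6368728083705624]]
red_bottle 0.62 [320. 215.] [0.4339 0.1228]
red_jar 0.6 [238. 185.] [ 0.5133 -0.0781]
blue_bottle 0.66 [206. 164.] [ 0.5247 -0.2013]
blue_bottle 0.43 [267. 217.] [0.5338 0.0566]
blue_jar 0.77 [254. 165.] [ 0.425  -0.1275]
slide_mailer 0.94 [269. 219.] [0.5366 0.065 ]
red_tray 0.94 [172. 137.] [ 0.524  -0.3779]
blue_tray 0.73 [380. 307.] [0.5325 0.3696]
blue_tray 0.47 [268. 221.] [0.5403 0.0677]
green_tray 0.7 [208. 227.] [0.6579 0.0075]
white_bottle 0.69 [329. 250.] [0.4998 0.2127]
white_bottle 0.49 [253. 166.] [ 0.4314 -0.1252]
well_plate 0.91 [265. 271.] [0.6428 0.1786]
well_plate 0.55 [205. 163.] [ 0.5224 -0.2089]
```

View pics/top0.png

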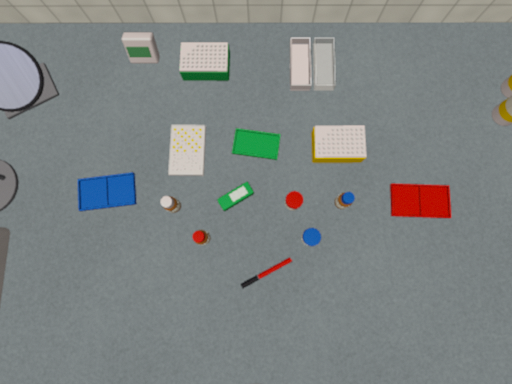

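View pics/scene0.png

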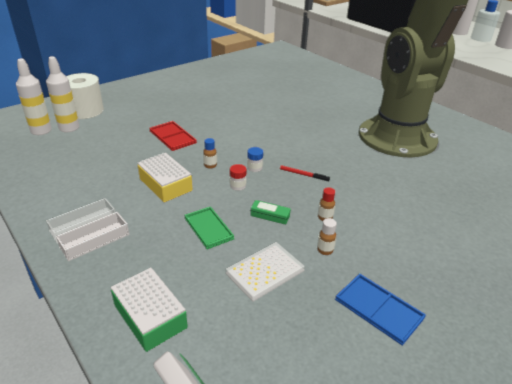

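The top view shows the blue tray at (107,192), red tray at (420,200), green tray at (257,144) and mailer at (236,196). The bottles are red at (200,237), blue at (347,199) and white at (168,203), and the jars are red at (294,200) and blue at (312,237). I'll refine these by fitting silhouettes to the colour masks in both cameras.

```bash
cat > fit.py <<'E'
from h import *
from scipy.optimize import least_squares
HUE={"r":[(0,8),(172,180)],"g":[(50,85)],"b":[(98,125)]}
def blob(s,col,seed):
    hsv=cv2.cvtColor(s["image"],cv2.COLOR_RGB2HSV)
    m=sum(cv2.inRange(hsv,(a,140,60),(b,255,255)) for a,b in HUE[col])
    n,l,st,c=cv2.connectedComponentsWithStats(m.astype(np.uint8))
    best=min((i for i in range(1,n) if st[i,4]>40),key=lambda i:np.hypot(*(c[i]-seed)))
    cs,_=cv2.findContours((l==best).astype(np.uint8),cv2.RETR_EXTERNAL,cv2.CHAIN_APPROX_NONE)
    h=np.zeros(l.shape,np.uint8);cv2.fillPoly(h,[cv2.convexHull(np.vstack(cs))],1)
    return h
def feat(M):
    a=M["m00"];return np.array([M["m10"]/a,M["m01"]/a,M["mu20"]/a*.2,M["mu02"]/a*.2,M["mu11"]/a*.2])
def corners(kind,x,y,yaw,dims,z0,z1):
    if kind=="cyl":
        t=np.linspace(0,2*np.pi,40);p=np.c_[np.cos(t),np.sin(t)]*dims/2
    else: p=np.array([[1,1],[1,-1],[-1,-1],[-1,1]])*np.array(dims)/2
    c,s=np.cos(yaw),np.sin(yaw);p=p@np.array([[c,s],[-s,c]])+[x,y]
    return [(*q,z) for z in(z0,z1) for q in p]
def model(s,P):
    h=cv2.convexHull(np.array([proj(s,p) for p in P],np.float32));return feat(cv2.moments(h))
def fit(shots,kind,col,seedxy,yaw0,dims,z0,z1,freez=False):
    tg=[]
    for s in shots:
        tg.append(feat(cv2.moments(blob(s,col,proj(s,[*seedxy,z1])),True)))
    def f(v):
        zz=z0 if not freez else v[3]
        return np.hstack([(model(s,corners(kind,v[0],v[1],v[2],dims,zz,z1))-t)*([1,1,0,0,0] if kind=="cyl" and not freez else 1) for s,t in zip(shots,tg)])
    r=least_squares(f,[*seedxy,yaw0]+([z0] if freez else []),x_scale=[.01,.01,.1]+([.01] if freez else []),diff_step=1e-3)
    return r.x,np.abs(r.fun).max(),r.fun
SPEC={"red_tray":("box","r",(.535,-.38),0,(.078,.136),0,.012),
"blue_tray":("box","b",(.535,.365),0.1,(.078,.136),0,.012),
"green_tray":("box","g",(.66,.008),1e-3+.1,(.064,.112),0,.012),
"slide_mailer":("box","g",(.535,.06),-1.0,(.084,.032),0,.026),
"red_bottle":("cyl","r",(.435,.128),.01,.026,.052,.074),
"blue_bottle":("cyl","b",(.525,-.197),.01,.026,.052,.074),
"red_jar":("cyl","r",(.517,-.077),.01,.040,.034,.052,True),
"blue_jar":("cyl","b",(.43,-.124),.01,.040,.034,.052,True)}
E
python3 - <<'E'
from fit import *
S=[optics.snapshot(n) for n in("top","scene")]
for k,v in SPEC.items():
    for ss in (S,S[:1],S[1:]):
        r=fit(ss,*v);print(k,r[0].round(4),r[1].round(2))
for s in S:
    for t in("white_bottle","well_plate"):
        d=finder.landmark_of(s,t)[0];print(t,hit(s,np.array(d["point"])*[512,384],0).round(3))
E
```

```text
red_tray [ 0.5227 -0.3795 -0.037 ] 1.61
red_tray [ 0.5238 -0.38   -0.0152] 1.54
red_tray [ 0.521  -0.3792 -0.073 ] 1.08
blue_tray [0.5374 0.368  0.1242] 2.25
blue_tray [0.539  0.3684 0.1341] 1.87
blue_tray [0.536  0.3678 0.1206] 1.96
green_tray [ 0.66    0.0092 -0.1704] 2.84
green_tray [ 0.6611  0.0091 -0.1268] 0.83
green_tray [ 0.659   0.0092 -0.1886] 3.05
slide_mailer [ 0.5282  0.057  -1.0076] 3.96
slide_mailer [ 0.5291  0.0567 -1.007 ] 0.83
slide_mailer [ 0.5272  0.0569 -1.0134] 3.91
red_bottle [0.4307 0.1321 2.2622] 0.57
red_bottle [0.4312 0.1309 0.0104] 0.0
red_bottle [0.4309 0.1338 0.01  ] 0.0
blue_bottle [ 0.5187 -0.1952  1.6151] 0.54
blue_bottle [ 0.5195 -0.196   0.0097] 0.0
blue_bottle [ 0.5182 -0.1935  0.0108] 0.0
red_jar [ 0.5164 -0.0782  0.4235  0.0359] 0.5
red_jar [ 0.516  -0.0787 -2.638   0.0481] 0.25
red_jar [ 0.5181 -0.0743 -2.281   0.0388] 0.47
blue_jar [ 0.4339 -0.1162  1.1827  0.037 ] 0.53
blue_jar [ 0.4341 -0.1164  0.3258  0.052 ] 0.17
blue_jar [ 0.4364 -0.1111 -1.2348  0.0409] 0.37
white_bottle [0.507 0.214]
well_plate [0.51  0.211]
white_bottle [0.506 0.208]
well_plate [0.643 0.182]
```

Both cameras agree to about 2 mm. First I'll move to the red bottle with the tool's y turned to world +x.

Request:
apply_moves(
  steps=[
    [60,-33,-35,0,0,0,0.14],
    [60,-66,-70,0,0,0,0.28],
    [60,-99,-105,0,0,0,0.42],
    [60,-132,-140,0,0,0,0.56],
    [60,-165,-175,0,0,0,0.7],
  ],
)

```text
t: 1.9
eef_pos: [0.2913, 0.4086, 0.2228]
ee_rot: [-1.489, -2.766, -0.001]
force: [-0.0, -0.5, -0.1]
opening: 0.0616
grip_force: 0.0
```

```bash
cat > go.py <<'E'
import sys; from h import *
# go.py x y z(TCP) phi : delta in current tool frame
x,y,z,phi=map(float,sys.argv[1:]);s=env.sense();M=R.from_rotvec(s["ee_rot"])
c,n=np.cos(phi),np.sin(phi);T=R.from_matrix(np.array([[-n,c,0],[c,n,0],[0,0,-1.]]))
print(s["t"],s["eef_pos"].round(4),"d mm",(M.inv().apply(np.array([x,y,z])-s["eef_pos"])*1e3).round(1),"rot",(M.inv()*T).as_rotvec().round(3),"open",s["opening"],s["q"].round(2))
E
python3 go.py .431 .132 .14 0
```

```text
1.9 [0.2913 0.4086 0.2228] d mm [-307.8  -35.8   82.6] rot [ 0.001 -0.001  0.583] open 0.06156397597143394 [-1.11  0.    0.1   1.81 -0.    1.32 -0.42]
```

Request:
apply_moves(
  steps=[
    [60,-45,-5,5,0,0,0.12],
    [60,-90,-10,10,0,0,0.24],
    [60,-135,-15,15,0,0,0.36],
    [60,-180,-21,20,0,0,0.48],
    [60,-224,-26,25,0,0,0.583],
  ],
)

```text
t: 2.4
eef_pos: [0.3941, 0.2079, 0.1978]
ee_rot: [-2.22, -2.223, -0.002]
force: [1.2, 0.9, -0.2]
opening: 0.06
grip_force: 0.0
```

```bash
python3 go.py .431 .132 .043 0
```

```text
2.4 [0.3941 0.2079 0.1978] d mm [-76.1  36.7 154.7] rot [ 0.001 -0.001  0.001] open 0.059988309699967074 [-0.88 -0.12  0.32  1.97  0.04  1.28 -0.58]
```

Request:
apply_moves(
  steps=[
    [60,-40,19,15,0,0,0],
    [60,-76,37,40,0,0,0],
    [60,-76,37,85,0,0,0],
    [60,-76,37,125,0,0,0],
    [60,-76,37,155,0,0,0],
  ],
)

```text
t: 2.9
eef_pos: [0.4301, 0.1331, 0.0407]
ee_rot: [-2.216, -2.226, 0.002]
force: [-0.6, 0.9, -0.2]
opening: 0.06
grip_force: 0.0
```

Request:
apply_moves(
  steps=[
    [0,0,0,0,0,0,0],
    [0,0,0,0,0,0,0],
    [0,0,0,0,0,0,0],
    [0,0,0,0,0,0,0],
    [0,0,0,0,0,0,0],
  ],
)

```text
t: 3.4
eef_pos: [0.4321, 0.1347, 0.0442]
ee_rot: [2.214, 2.228, 0.005]
force: [-1.9, 1.1, 4.4]
opening: 0.0315
grip_force: 30.0
```

The opening of 31.5 mm means the fingers caught the tapered shoulder. I'll reopen, go up and regrip on the cap alone.

Request:
apply_moves(
  steps=[
    [50,0,0,0,0,0,0],
    [50,0,0,0,0,0,0],
    [50,0,0,0,0,0,0],
    [50,0,0,-6,0,0,0],
    [50,0,0,-12,0,0,0],
  ],
)

```text
t: 3.9
eef_pos: [0.4307, 0.1338, 0.0548]
ee_rot: [-2.215, -2.228, 0.001]
force: [0.2, -0.1, 0.0]
opening: 0.0497
grip_force: 0.0
```

Request:
apply_moves(
  steps=[
    [0,0,0,0,0,0,0],
    [0,0,0,0,0,0,0],
    [0,0,0,0,0,0,0],
    [0,0,0,0,0,0,0],
    [0,0,0,0,0,0,0],
  ],
)

```text
t: 4.4
eef_pos: [0.4307, 0.1339, 0.0544]
ee_rot: [-2.215, -2.228, 0.0]
force: [-0.0, 0.4, -0.7]
opening: 0.025
grip_force: 30.0
```

```bash
python3 - <<'E'
from h import *
for n in("scene","top"):
    s=optics.snapshot(n)
    u,v=proj(s,[.431,.133,.04]).astype(int)
    cv2.imwrite(f"pics/{n}1.png",cv2.resize(s["image"][max(v-70,0):v+70,u-90:u+90,::-1],None,fx=4,fy=4))
E
python3 go.py .431 .132 .043 0
```

```text
4.5 [0.4307 0.1339 0.0544] d mm [-1.9  0.2 11.4] rot [-0.     0.     0.006] open 0.02532883167291372 [-0.79  0.06  0.45  2.13 -0.03  0.96 -0.32]
```

View pics/scene1.png

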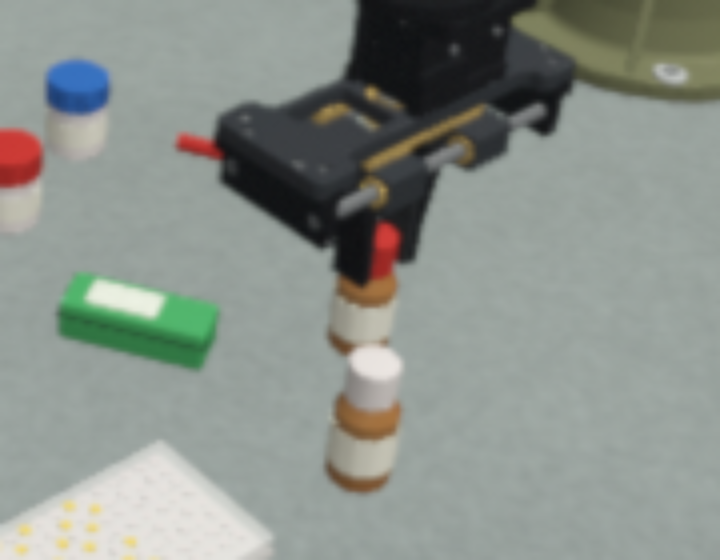

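The image shows the red cap gripped between the fingers, around crop pixel (385,250), with the bottle upright. Next I'll lift it and carry it to the far bay of the red tray.

Request:
apply_moves(
  steps=[
    [0,0,0,-30,0,0,0],
    [0,0,0,-70,0,0,0],
    [0,-25,4,-100,0,0,0],
    [0,-65,11,-100,0,0,0],
    [0,-110,18,-100,0,0,0],
  ],
)

```text
t: 5.0
eef_pos: [0.4505, 0.0239, 0.1558]
ee_rot: [2.211, 2.231, 0.005]
force: [0.8, 0.0, -0.6]
opening: 0.0255
grip_force: 30.0
```

Request:
apply_moves(
  steps=[
    [0,-46,8,0,0,0,0],
    [0,-92,16,0,0,0,0],
    [0,-138,24,0,0,0,0],
    [0,-184,32,0,0,0,0],
    [0,-230,39,0,0,0,0],
  ],
)

```text
t: 5.5
eef_pos: [0.4901, -0.2073, 0.1547]
ee_rot: [2.214, 2.229, 0.002]
force: [0.2, 0.4, -0.3]
opening: 0.0251
grip_force: 30.0
```

```bash
python3 go.py .523 -.413 .1 0
```

```text
5.5 [ 0.4901 -0.2073  0.1547] d mm [-205.9   31.4   54.7] rot [ 0.001 -0.     0.007] open 0.025087145048486168 [-0.44  0.14  0.86  1.86 -0.12  1.19  0.47]
```

Request:
apply_moves(
  steps=[
    [0,-44,7,0,0,0,0],
    [0,-88,14,0,0,0,0],
    [0,-132,21,0,0,0,0],
    [0,-176,27,0,0,0,0],
    [0,-206,32,20,0,0,0],
  ],
)

```text
t: 6.0
eef_pos: [0.5239, -0.4163, 0.1364]
ee_rot: [2.213, 2.223, -0.002]
force: [0.4, 0.0, 0.4]
opening: 0.025
grip_force: 30.0
```

```bash
python3 go.py .523 -.413 .0588 0
```

```text
6.0 [ 0.5239 -0.4163  0.1364] d mm [ 3.6 -1.1 77.6] rot [0.003 0.004 0.004] open 0.02500084573898522 [ 0.01  0.52  0.85  1.54 -0.41  1.26  0.92]
```

Request:
apply_moves(
  steps=[
    [0,2,0,30,0,0,0],
    [0,2,0,55,0,0,0],
    [0,2,0,66,0,0,0],
    [0,2,0,70,0,0,0],
    [0,2,0,70,0,0,0],
  ],
)

```text
t: 6.5
eef_pos: [0.5234, -0.4094, 0.0648]
ee_rot: [2.214, 2.229, 0.0]
force: [0.3, 0.4, 0.3]
opening: 0.0253
grip_force: 30.0
```

```bash
python3 - <<'E'
from h import *
s=optics.snapshot("scene")
u,v=proj(s,[.523,-.38,.04]).astype(int)
cv2.imwrite("pics/s2.png",cv2.resize(s["image"][max(v-70,0):v+70,max(u-90,0):u+90,::-1],None,fx=4,fy=4))
E
python3 go.py .523 -.413 .0588 0
```

```text
6.55 [ 0.5238 -0.4098  0.0656] d mm [-3.2 -0.9  6.8] rot [0.001 0.001 0.007] open 0.025145084902455605 [ 0.03  0.58  0.81  1.61 -0.45  1.15  0.95]
```

View pics/s2.png

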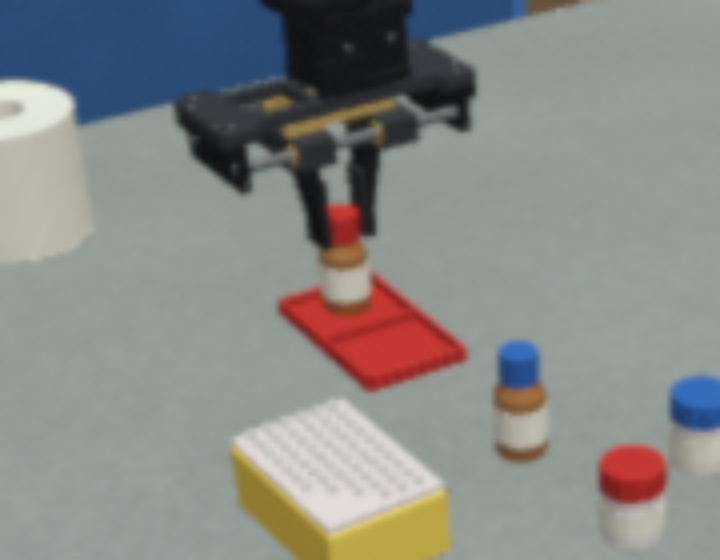

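The bottle hangs upright over the far bay, around crop pixel (345,280). I'll lower the last few mm slowly.

Request:
apply_moves(
  steps=[
    [0,-3,-1,2,0,0,0],
    [0,-3,-1,4,0,0,0],
    [0,-3,-1,5,0,0,0],
    [0,-3,-1,6,0,0,0],
    [0,-3,-1,6,0,0,0],
  ],
)

```text
t: 7.05
eef_pos: [0.5223, -0.4124, 0.0586]
ee_rot: [2.215, 2.228, 0.0]
force: [-0.2, -0.3, -0.9]
opening: 0.0253
grip_force: 30.0
```

Request:
apply_moves(
  steps=[
    [0,0,0,0.5,0,0,0],
    [0,0,0,0.5,0,0,0],
    [0,0,0,1,0,0,0],
    [0,0,0,1,0,0,0],
  ],
)

```text
t: 7.45
eef_pos: [0.5224, -0.4127, 0.0584]
ee_rot: [2.214, 2.228, 0.001]
force: [-0.4, 1.5, 5.6]
opening: 0.0251
grip_force: 30.0
```

Contact is felt at 5.6 N, so I'll release, rise and go to the red jar.

Request:
apply_moves(
  steps=[
    [60,0,0,-0.5,0,0,0],
    [60,0,0,-0.5,0,0,0],
    [60,0,0,-0.5,0,0,0],
    [60,0,0,-20,0,0,0],
    [60,0,0,-60,0,0,0],
  ],
)

```text
t: 7.95
eef_pos: [0.5204, -0.4105, 0.1144]
ee_rot: [-2.21, -2.223, 0.002]
force: [0.6, 0.5, -0.2]
opening: 0.056
grip_force: 0.0
```

Request:
apply_moves(
  steps=[
    [70,40,0,-10,0,0,0],
    [70,88,-1,-10,0,0,0],
    [70,136,-2,-10,0,0,0],
    [70,184,-3,-10,0,0,0],
    [70,232,-4,-10,0,0,0],
  ],
)

```text
t: 8.45
eef_pos: [0.5164, -0.1786, 0.1273]
ee_rot: [-2.215, -2.228, -0.0]
force: [0.2, 0.3, 0.2]
opening: 0.0696
grip_force: 0.0
```

```bash
python3 go.py .5165 -.0785 .019 0
python3 - <<'E'
from fit import *
S=[optics.snapshot(n) for n in("top","scene")]
for k in["red_jar","red_bottle"]:
    v=list(SPEC[k]); 
    if k=="red_bottle": v[2]=(.523,-.413);v[5]=.056;v[6]=.078
    r=fit(S[1:] if k=="red_bottle" else S,*v);print(k,r[0].round(4),r[1])
E
```

```text
8.45 [ 0.5164 -0.1786  0.1273] d mm [100.1   0.7 108.3] rot [ 0.    -0.     0.006] open 0.06963176921189426 [-0.5   0.23  0.89  1.86 -0.2   1.15  0.46]
red_jar [ 0.5165 -0.0782  5.2558  0.0362] 0.49799638302289395
red_bottle [ 0.5205 -0.4128  0.01  ] 1.057434147355707e-06
```

Request:
apply_moves(
  steps=[
    [70,45,0,0,0,0,0],
    [70,85,0,5,0,0,0],
    [70,100,0,35,0,0,0],
    [70,100,0,75,0,0,0],
    [70,100,0,108,0,0,0],
  ],
)

```text
t: 9.05
eef_pos: [0.5161, -0.0797, 0.0181]
ee_rot: [-2.213, -2.23, -0.001]
force: [-0.4, -0.3, 0.2]
opening: 0.0702
grip_force: 0.0
```

Request:
apply_moves(
  steps=[
    [0,0,0,0,0,0,0],
    [0,0,0,0,0,0,0],
    [0,0,0,0,0,0,0],
    [0,0,0,0,0,0,0],
    [0,0,0,0,0,0,0],
  ],
)

```text
t: 9.55
eef_pos: [0.5175, -0.0807, 0.0211]
ee_rot: [2.214, 2.227, 0.004]
force: [-0.2, -0.5, 5.3]
opening: 0.0395
grip_force: 30.0
```

Request:
apply_moves(
  steps=[
    [0,0,0,-30,0,0,0],
    [0,0,0,-70,0,0,0],
    [0,-10,0,-105,0,0,0],
    [0,-45,1,-110,0,0,0],
    [0,-90,3,-110,0,0,0],
  ],
)

```text
t: 10.05
eef_pos: [0.522, -0.169, 0.1321]
ee_rot: [2.207, 2.233, 0.009]
force: [0.4, 0.3, -1.9]
opening: 0.0393
grip_force: 30.0
```

Request:
apply_moves(
  steps=[
    [0,-45,1,0,0,0,0],
    [0,-90,2,0,0,0,0],
    [0,-135,3,0,0,0,0],
    [0,-175,4,0,0,0,0],
    [0,-177,4,40,0,0,0],
  ],
)

```text
t: 10.55
eef_pos: [0.5259, -0.3579, 0.0954]
ee_rot: [2.213, 2.21, -0.001]
force: [0.1, -0.7, -1.2]
opening: 0.0393
grip_force: 30.0
```

```bash
python3 go.py .524 -.347 .0245 0
```

```text
10.55 [ 0.5259 -0.3579  0.0954] d mm [11.6 -2.6 70.7] rot [ 0.009  0.011 -0.002] open 0.039342316091127226 [-0.13  0.49  0.89  1.68 -0.41  1.15  0.86]
```

Request:
apply_moves(
  steps=[
    [0,0,0,0,0,0,0],
    [0,0,0,20,0,0,0],
    [0,0,0,45,0,0,0],
    [0,0,0,60,0,0,0],
    [0,0,0,60,0,0,0],
  ],
)

```text
t: 11.05
eef_pos: [0.5242, -0.3455, 0.0283]
ee_rot: [-2.211, -2.227, 0.0]
force: [0.1, -0.3, -0.6]
opening: 0.0394
grip_force: 30.0
```

```bash
python3 go.py .524 -.347 .0245 0
```

```text
11.05 [ 0.5242 -0.3455  0.0283] d mm [-1.5 -0.3  3.8] rot [-0.003 -0.002  0.007] open 0.03940530404479292 [-0.1   0.57  0.83  1.73 -0.47  1.06  0.9 ]
```

Request:
apply_moves(
  steps=[
    [0,-1,0,1.5,0,0,0],
    [0,-1,0,2.5,0,0,0],
    [0,-1,0,3.5,0,0,0],
    [0,-1,0,3.5,0,0,0],
  ],
)

```text
t: 11.45
eef_pos: [0.5251, -0.3487, 0.0267]
ee_rot: [2.214, 2.228, 0.001]
force: [0.6, 0.3, -0.0]
opening: 0.0392
grip_force: 30.0
```

Request:
apply_moves(
  steps=[
    [0,0,0,0.5,0,0,0],
    [0,0,0,1,0,0,0],
    [0,0,0,1,0,0,0],
    [0,0,0,1,0,0,0],
  ],
)

```text
t: 11.85
eef_pos: [0.5249, -0.3486, 0.0252]
ee_rot: [2.215, 2.228, 0.0]
force: [-0.5, 0.9, 0.2]
opening: 0.039
grip_force: 30.0
```

Request:
apply_moves(
  steps=[
    [0,0,0,0.5,0,0,0],
    [0,0,0,1,0,0,0],
    [0,0,0,1,0,0,0],
  ],
)

```text
t: 12.15
eef_pos: [0.5249, -0.3486, 0.0251]
ee_rot: [-2.215, -2.228, -0.001]
force: [-2.8, 1.7, 7.4]
opening: 0.0392
grip_force: 30.0
```

Contact again, at 7.4 N. I'll release and go to the blue bottle.

Request:
apply_moves(
  steps=[
    [70,0,0,-0.5,0,0,0],
    [70,0,0,-0.5,0,0,0],
    [70,0,0,-0.5,0,0,0],
    [70,0,0,-35,0,0,0],
    [70,0,0,-80,0,0,0],
  ],
)

```text
t: 12.65
eef_pos: [0.5232, -0.3472, 0.1023]
ee_rot: [-2.211, -2.224, 0.003]
force: [2.2, -1.2, 0.3]
opening: 0.0674
grip_force: 0.0
```

Request:
apply_moves(
  steps=[
    [55,45,-2,-10,0,0,0],
    [55,90,-4,-10,0,0,0],
    [55,135,-6,-10,0,0,0],
    [55,152,-6,-10,0,0,0],
    [55,152,-6,-10,0,0,0],
  ],
)

```text
t: 13.15
eef_pos: [0.5185, -0.1923, 0.1137]
ee_rot: [-2.207, -2.234, -0.003]
force: [-0.4, -0.4, -0.3]
opening: 0.0553
grip_force: 0.0
```

```bash
python3 go.py .519 -.1955 .0545 0
python3 - <<'E'
from fit import *
S=[optics.snapshot(n) for n in("top","scene")]
v=list(SPEC["red_jar"]);v[2]=(.525,-.348);v[5]=.040;v[6]=.056
try: r=fit(S[1:],*v[:7]);print(r[0].round(4))
except Exception as e: print(e)
s=S[1];u,v=proj(s,[.523,-.3,.04]).astype(int)
cv2.imwrite("pics/s3.png",cv2.resize(s["image"][max(v-70,0):v+70,max(u-90,0):u+90,::-1],None,fx=4,fy=4))
E
```

```text
13.15 [ 0.5185 -0.1923  0.1137] d mm [-3.4  0.4 59.2] rot [-0.    -0.003  0.012] open 0.05534308697725937 [-0.5   0.28  0.93  1.85 -0.25  1.13  0.54]
[ 0.5238 -0.3441  0.01  ]
```

View pics/s3.png

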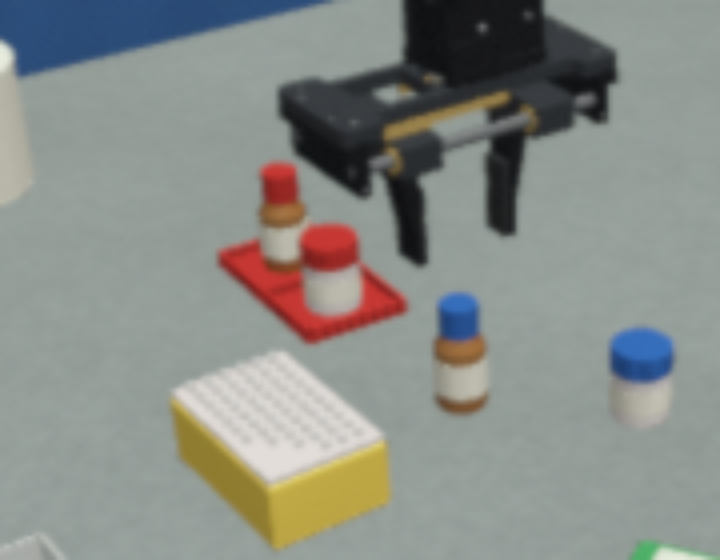

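Both red items stand in their bays, the bottle at (283,220) and the jar at (330,270) in the crop. Now the blue bottle.

Request:
apply_moves(
  steps=[
    [55,-2,0,20,0,0,0],
    [55,-2,0,45,0,0,0],
    [55,-2,0,59,0,0,0],
    [55,-2,0,59,0,0,0],
    [55,-2,0,59,0,0,0],
  ],
)

```text
t: 13.75
eef_pos: [0.5178, -0.1999, 0.0554]
ee_rot: [2.216, 2.226, -0.001]
force: [-0.0, -0.0, -0.6]
opening: 0.0549
grip_force: 0.0
```

Request:
apply_moves(
  steps=[
    [0,0,0,0,0,0,0],
    [0,0,0,0,0,0,0],
    [0,0,0,0,0,0,0],
    [0,0,0,0,0,0,0],
    [0,0,0,0,0,0,0],
  ],
)

```text
t: 14.25
eef_pos: [0.5181, -0.1985, 0.0553]
ee_rot: [2.214, 2.228, 0.001]
force: [0.7, -0.1, 0.9]
opening: 0.0253
grip_force: 30.0
```

Request:
apply_moves(
  steps=[
    [0,0,0,-30,0,0,0],
    [0,0,0,-70,0,0,0],
    [0,10,0,-110,0,0,0],
    [0,45,1,-110,0,0,0],
    [0,90,2,-110,0,0,0],
  ],
)

```text
t: 14.75
eef_pos: [0.52, -0.1101, 0.1667]
ee_rot: [2.218, 2.22, 0.004]
force: [0.8, 0.9, -0.4]
opening: 0.0253
grip_force: 29.9
```

Request:
apply_moves(
  steps=[
    [0,46,1,0,0,0,0],
    [0,92,2,0,0,0,0],
    [0,138,4,0,0,0,0],
    [0,184,5,0,0,0,0],
    [0,230,6,0,0,0,0],
  ],
)

```text
t: 15.25
eef_pos: [0.5236, 0.1234, 0.1652]
ee_rot: [-2.214, -2.228, -0.001]
force: [0.2, -0.6, -0.5]
opening: 0.0252
grip_force: 29.9
```

```bash
python3 go.py .534 .398 .0595 0
```

```text
15.25 [0.5236 0.1234 0.1652] d mm [274.5  12.1 105.9] rot [ 0.    -0.001  0.006] open 0.025158123596486306 [-0.98  0.14  0.76  1.83 -0.1   1.21 -0.18]
```

Request:
apply_moves(
  steps=[
    [0,46,2,0,0,0,0],
    [0,92,4,0,0,0,0],
    [0,138,6,0,0,0,0],
    [0,184,8,0,0,0,0],
    [0,230,10,0,0,0,0],
  ],
)

```text
t: 15.75
eef_pos: [0.5322, 0.3534, 0.1649]
ee_rot: [-2.214, -2.228, 0.0]
force: [0.8, 0.3, -0.1]
opening: 0.025
grip_force: 29.9
```

Request:
apply_moves(
  steps=[
    [0,35,2,0,0,0,0],
    [0,45,2,20,0,0,0],
    [0,45,2,60,0,0,0],
    [0,45,2,90,0,0,0],
    [0,45,2,95,0,0,0],
  ],
)

```text
t: 16.25
eef_pos: [0.5313, 0.3948, 0.0653]
ee_rot: [-2.214, -2.228, 0.013]
force: [-1.2, -1.1, -1.1]
opening: 0.0253
grip_force: 30.0
```

```bash
python3 go.py .534 .398 .0595 0
```

```text
16.25 [0.5313 0.3948 0.0653] d mm [3.2 2.7 5.8] rot [-0.006  0.006  0.006] open 0.025251132489680164 [-1.12  0.52  0.59  1.6  -0.31  1.12 -0.45]
```

Request:
apply_moves(
  steps=[
    [0,1,1,0,0,0,0],
    [0,1,1,3,0,0,0],
    [0,1,1,4.5,0,0,0],
    [0,1,1,5.5,0,0,0],
    [0,1,1,5.5,0,0,0],
  ],
)

```text
t: 16.75
eef_pos: [0.5356, 0.3978, 0.0654]
ee_rot: [-2.215, -2.228, -0.002]
force: [-0.6, 0.4, 0.1]
opening: 0.025
grip_force: 30.0
```

```bash
python3 go.py .534 .398 .0595 0
```

```text
16.75 [0.5356 0.3978 0.0654] d mm [ 0.2 -1.6  5.9] rot [ 0.001 -0.001  0.006] open 0.024957975728889102 [-1.12  0.52  0.59  1.6  -0.31  1.12 -0.45]
```

Request:
apply_moves(
  steps=[
    [0,0,0,2,0,0,0],
    [0,0,0,3.5,0,0,0],
    [0,0,0,4.5,0,0,0],
    [0,0,0,5,0,0,0],
    [0,0,0,5,0,0,0],
  ],
)

```text
t: 17.25
eef_pos: [0.5353, 0.3975, 0.0595]
ee_rot: [2.215, 2.228, -0.0]
force: [-0.5, 0.8, -0.3]
opening: 0.0248
grip_force: 29.9
```

Request:
apply_moves(
  steps=[
    [0,0,0,0.5,0,0,0],
    [0,0,0,1,0,0,0],
    [0,0,0,1,0,0,0],
  ],
)

```text
t: 17.55
eef_pos: [0.5356, 0.3977, 0.0593]
ee_rot: [-2.215, -2.228, -0.001]
force: [-0.8, -0.7, 4.6]
opening: 0.0254
grip_force: 29.9
```

Contact at 4.6 N, so I'll release and return for the blue jar.

Request:
apply_moves(
  steps=[
    [60,0,0,-0.5,0,0,0],
    [60,0,0,-0.5,0,0,0],
    [60,0,0,-0.5,0,0,0],
    [60,0,0,-25,0,0,0],
    [60,0,0,-70,0,0,0],
  ],
)

```text
t: 18.05
eef_pos: [0.5328, 0.3961, 0.1252]
ee_rot: [-2.215, -2.228, 0.013]
force: [-0.1, 0.2, -0.1]
opening: 0.0556
grip_force: 0.0
```

Request:
apply_moves(
  steps=[
    [70,-47,-9,0,0,0,0],
    [70,-94,-18,0,0,0,0],
    [70,-141,-27,0,0,0,0],
    [70,-188,-37,0,0,0,0],
    [70,-235,-46,0,0,0,0],
  ],
)

```text
t: 18.55
eef_pos: [0.49, 0.1605, 0.1284]
ee_rot: [-2.214, -2.228, -0.0]
force: [-0.0, -0.3, 0.5]
opening: 0.0701
grip_force: 0.0
```

Request:
apply_moves(
  steps=[
    [70,-47,-9,0,0,0,0],
    [70,-94,-18,0,0,0,0],
    [70,-141,-28,0,0,0,0],
    [70,-188,-37,0,0,0,0],
    [70,-235,-46,0,0,0,0],
  ],
)

```text
t: 19.05
eef_pos: [0.4455, -0.0747, 0.1285]
ee_rot: [-2.214, -2.228, -0.002]
force: [1.7, 0.1, 0.1]
opening: 0.07
grip_force: 0.0
```

```bash
python3 go.py .434 -.1163 .020 0
python3 - <<'E'
from fit import *
S=[optics.snapshot(n) for n in("top","scene")]
v=list(SPEC["blue_jar"]); r=fit(S[1:],*v);print(r[0].round(4),r[1])
v=list(SPEC["blue_bottle"]);v[2]=(.536,.40);v[5]=.056;v[6]=.078
r=fit(S,*v);print(r[0].round(4))
E
```

```text
19.05 [ 0.4455 -0.0747  0.1285] d mm [-41.6 -11.8 108.5] rot [ 0.001 -0.001  0.006] open 0.06997669003479695 [-0.86 -0.1   0.94  2.07  0.09  1.13  0.05]
[ 0.4364 -0.1111 -1.2348  0.0409] 0.3711181406206374
[ 0.5297  0.381  10.9847]
```

Request:
apply_moves(
  steps=[
    [70,-30,-8,0,0,0,0],
    [70,-41,-11,15,0,0,0],
    [70,-41,-11,55,0,0,0],
    [70,-41,-11,95,0,0,0],
    [70,-41,-11,108,0,0,0],
  ],
)

```text
t: 19.65
eef_pos: [0.4327, -0.1138, 0.0173]
ee_rot: [-2.213, -2.226, 0.008]
force: [-0.3, 0.4, 0.0]
opening: 0.0696
grip_force: 0.0
```

Request:
apply_moves(
  steps=[
    [0,0,0,0,0,0,0],
    [0,0,0,0,0,0,0],
    [0,0,0,0,0,0,0],
    [0,0,0,0,0,0,0],
    [0,0,0,0,0,0,0],
  ],
)

```text
t: 20.15
eef_pos: [0.4362, -0.1137, 0.0214]
ee_rot: [2.214, 2.228, 0.004]
force: [-0.6, 0.8, 4.5]
opening: 0.0391
grip_force: 30.0
```

```bash
python3 go.py .434 -.1163 .020 0
```

```text
20.15 [ 0.4362 -0.1137  0.0214] d mm [-2.6 -2.2  1.4] rot [ 0.002 -0.001  0.006] open 0.039080214974690636 [-0.78  0.17  1.05  2.17 -0.19  0.89  0.39]
```

Request:
apply_moves(
  steps=[
    [0,0,0,-30,0,0,0],
    [0,0,0,-70,0,0,0],
    [0,8,2,-110,0,0,0],
    [0,45,11,-110,0,0,0],
    [0,88,21,-110,0,0,0],
  ],
)

```text
t: 20.65
eef_pos: [0.4576, -0.0253, 0.1331]
ee_rot: [2.219, 2.224, 0.013]
force: [0.5, 0.7, -0.5]
opening: 0.0395
grip_force: 30.0
```

Request:
apply_moves(
  steps=[
    [0,46,11,0,0,0,0],
    [0,92,22,0,0,0,0],
    [0,138,33,0,0,0,0],
    [0,184,44,0,0,0,0],
    [0,230,54,0,0,0,0],
  ],
)

```text
t: 21.15
eef_pos: [0.5088, 0.2066, 0.131]
ee_rot: [-2.214, -2.228, -0.002]
force: [0.8, -0.6, 0.3]
opening: 0.0389
grip_force: 30.0
```

Request:
apply_moves(
  steps=[
    [0,44,11,0,0,0,0],
    [0,88,21,0,0,0,0],
    [0,125,30,0,0,0,0],
    [0,133,32,10,0,0,0],
    [0,133,32,40,0,0,0],
  ],
)

```text
t: 21.65
eef_pos: [0.5415, 0.3413, 0.0927]
ee_rot: [2.21, 2.232, 0.01]
force: [-0.7, 0.6, -0.8]
opening: 0.0397
grip_force: 30.0
```

```bash
python3 go.py .542 .337 .0255 0
```

```text
21.65 [0.5415 0.3413 0.0927] d mm [-4.6  0.1 67.2] rot [ 0.005 -0.004  0.01 ] open 0.03967639988709177 [-1.16  0.46  0.71  1.66 -0.32  1.14 -0.35]
```

Request:
apply_moves(
  steps=[
    [0,-1,0,0,0,0,0],
    [0,-1,0,25,0,0,0],
    [0,-1,0,50,0,0,0],
    [0,-1,0,60,0,0,0],
    [0,-1,0,60,0,0,0],
  ],
)

```text
t: 22.15
eef_pos: [0.539, 0.3355, 0.0301]
ee_rot: [-2.216, -2.227, 0.003]
force: [0.3, -0.2, -0.1]
opening: 0.0393
grip_force: 30.0
```

```bash
python3 - <<'E'
from h import *
s=optics.snapshot("scene")
u,v=proj(s,[.538,.368,.04]).astype(int)
cv2.imwrite("pics/s4.png",cv2.resize(s["image"][max(v-70,0):v+70,max(u-90,0):u+90,::-1],None,fx=4,fy=4))
E
python3 go.py .542 .337 .0255 0
```

```text
22.2 [0.5399 0.3361 0.0313] d mm [0.9 2.1 5.8] rot [ 0.    -0.     0.005] open 0.039677820180648034 [-1.13  0.52  0.68  1.71 -0.37  1.04 -0.32]
```

View pics/s4.png

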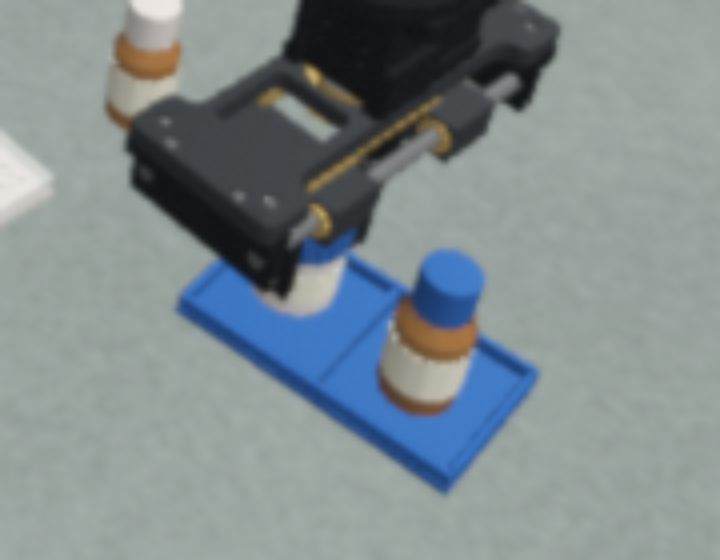

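The blue bottle stands at (430,360) in its bay, and the jar at (305,285) is over the other one. I'll lower it.

Request:
apply_moves(
  steps=[
    [0,1,1,2,0,0,0],
    [0,1,1,3.5,0,0,0],
    [0,1,1,4.5,0,0,0],
    [0,1,1,5.2,0,0,0],
    [0,1,1,5.2,0,0,0],
  ],
)

```text
t: 22.7
eef_pos: [0.5407, 0.3377, 0.0256]
ee_rot: [-2.215, -2.228, -0.001]
force: [1.0, -0.3, 0.0]
opening: 0.0396
grip_force: 30.0
```

Request:
apply_moves(
  steps=[
    [0,0,0,0.5,0,0,0],
    [0,0,0,1,0,0,0],
    [0,0,0,1,0,0,0],
  ],
)

```text
t: 23.0
eef_pos: [0.5408, 0.3377, 0.0255]
ee_rot: [-2.214, -2.228, -0.001]
force: [-2.6, -1.0, 6.7]
opening: 0.0397
grip_force: 30.0
```

Request:
apply_moves(
  steps=[
    [70,0,0,-0.5,0,0,0],
    [70,0,0,-0.5,0,0,0],
    [70,0,0,-0.5,0,0,0],
    [70,0,0,-35,0,0,0],
    [70,0,0,-80,0,0,0],
  ],
)

```text
t: 23.5
eef_pos: [0.5387, 0.3365, 0.1025]
ee_rot: [-2.215, -2.228, 0.009]
force: [0.3, -0.1, 0.7]
opening: 0.0675
grip_force: 0.0
```

Request:
apply_moves(
  steps=[
    [60,-40,-2,-10,0,0,-0.11],
    [60,-86,-4,-10,0,0,-0.23],
    [60,-132,-6,-10,0,0,-0.35],
    [60,-178,-8,-10,0,0,-0.47],
    [60,-224,-10,-10,0,0,-0.57],
  ],
)

```text
t: 24.0
eef_pos: [0.5317, 0.1117, 0.1144]
ee_rot: [1.492, 2.764, 0.001]
force: [0.0, -0.0, 0.4]
opening: 0.0597
grip_force: 0.0
```

```bash
python3 go.py .5285 .057 .011 .564
python3 - <<'E'
from fit import *
S=[optics.snapshot(n) for n in("top","scene")]
for s in S:
  for k in("slide_mailer","green_tray"):
    try: r=fit([s],*SPEC[k]);print(r[0].round(4),r[1])
    except Exception as e: print(e)
E
```

```text
24.0 [0.5317 0.1117 0.1144] d mm [-44.  -32.8 103.4] rot [ 0.001 -0.     0.017] open 0.05974729893288725 [-0.92  0.21  0.75  1.87 -0.16  1.12  0.47]
[ 0.5393  0.0411 -0.8836] 9.440671008439486
[ 0.6611  0.0091 -0.1268] 0.8252679378794383
[ 0.5272  0.0569 -1.023 ] 4.103516313828596
[ 0.659   0.0093 -0.1961] 3.105693742903707
```

Request:
apply_moves(
  steps=[
    [60,-25,-19,5,0,0,0.01],
    [60,-44,-33,20,0,0,0.01],
    [60,-44,-33,60,0,0,0.01],
    [60,-44,-33,95,0,0,0.01],
    [60,-44,-33,103,0,0,0.01],
  ],
)

```text
t: 24.6
eef_pos: [0.5252, 0.0583, 0.0079]
ee_rot: [-1.512, -2.749, 0.008]
force: [-0.2, -0.6, 0.2]
opening: 0.0602
grip_force: 0.0
```

Request:
apply_moves(
  steps=[
    [0,0,0,0,0,0,0],
    [0,0,0,0,0,0,0],
    [0,0,0,0,0,0,0],
    [0,0,0,0,0,0,0],
    [0,0,0,0,0,0,0],
  ],
)

```text
t: 25.1
eef_pos: [0.5292, 0.059, 0.0126]
ee_rot: [1.512, 2.753, 0.003]
force: [-1.0, 0.5, 3.4]
opening: 0.0316
grip_force: 30.0
```

```bash
python3 go.py .660 .009 .0155 -.14
```

```text
25.1 [0.5292 0.059  0.0126] d mm [-112.4   83.6   -2.8] rot [ 0.002 -0.001  0.706] open 0.031643960160337624 [-0.8   0.34  0.74  1.98 -0.29  0.92  0.65]
```

Request:
apply_moves(
  steps=[
    [0,0,0,-30,0,0,0],
    [0,-10,7,-60,0,0,0.1],
    [0,-38,28,-65,0,0,0.24],
    [0,-66,49,-65,0,0,0.38],
    [0,-94,70,-65,0,0,0.52],
  ],
)

```text
t: 25.6
eef_pos: [0.6394, 0.0174, 0.0773]
ee_rot: [2.174, 2.267, 0.003]
force: [-1.0, -0.2, 0.2]
opening: 0.0318
grip_force: 30.0
```

```bash
python3 go.py .660 .009 .03 -.14
```

```text
25.6 [0.6394 0.0174 0.0773] d mm [-9.3 20.2 47.3] rot [ 0.001 -0.001  0.182] open 0.03175231389049356 [-0.7   0.52  0.83  1.67 -0.42  1.14  0.28]
```

Request:
apply_moves(
  steps=[
    [0,-9,20,0,0,0,0.1],
    [0,-9,20,5,0,0,0.182],
    [0,-9,20,30,0,0,0.182],
    [0,-9,20,45,0,0,0.182],
    [0,-9,20,45,0,0,0.182],
  ],
)

```text
t: 26.1
eef_pos: [0.656, 0.0093, 0.0288]
ee_rot: [-2.364, -2.064, 0.006]
force: [-0.2, 0.3, -0.8]
opening: 0.0316
grip_force: 30.0
```

```bash
python3 - <<'E'
from h import *
s=optics.snapshot("scene")
u,v=proj(s,[.66,.009,.02]).astype(int)
cv2.imwrite("pics/s5.png",cv2.resize(s["image"][max(v-50,0):v+50,max(u-65,0):u+65,::-1],None,fx=6,fy=6))
E
python3 go.py .660 .009 .0166 -.14
```

```text
26.15 [0.6571 0.0091 0.0303] d mm [ 0.3  2.9 13.7] rot [-0.002  0.     0.004] open 0.031424293230909645 [-0.66  0.62  0.82  1.65 -0.5   1.1   0.17]
```

View pics/s5.png

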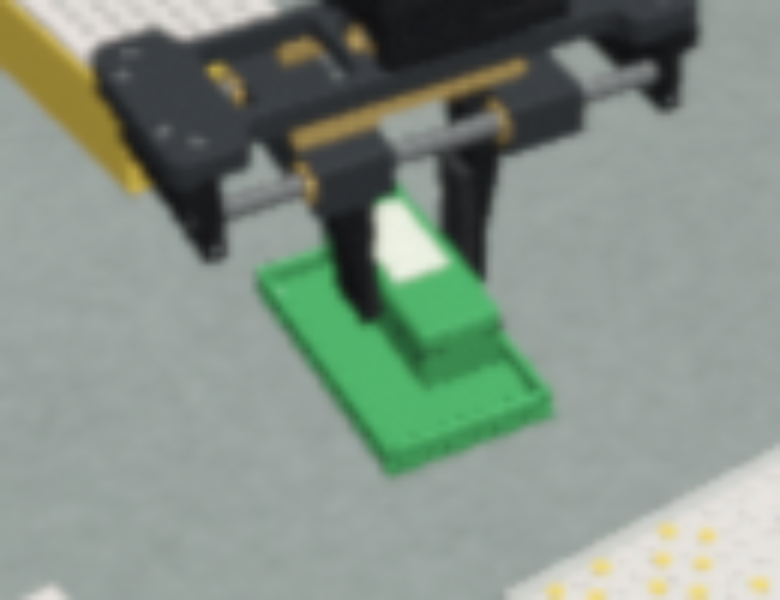

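The mailer is held level above the green tray, label at (405,240), with its length along the tray. I'll lower it gradually.

Request:
apply_moves(
  steps=[
    [0,0,2,4,0,0,0],
    [0,0,2,8,0,0,0],
    [0,0,2,10,0,0,0],
    [0,0,2,11,0,0,0],
    [0,0,2,11,0,0,0],
  ],
)

```text
t: 26.65
eef_pos: [0.6602, 0.0086, 0.0204]
ee_rot: [-2.367, -2.065, -0.0]
force: [-0.5, 0.4, -0.4]
opening: 0.0317
grip_force: 30.0
```

```bash
python3 go.py .660 .009 .0166 -.14
```

```text
26.65 [0.6602 0.0086 0.0204] d mm [ 0.4 -0.2  3.8] rot [ 0.    -0.     0.004] open 0.031712253992282446 [-0.66  0.64  0.82  1.65 -0.51  1.08  0.18]
```

Request:
apply_moves(
  steps=[
    [0,0,0,1,0,0,0],
    [0,0,0,2,0,0,0],
    [0,0,0,2.7,0,0,0],
    [0,0,0,3.2,0,0,0],
    [0,0,0,3.2,0,0,0],
  ],
)

```text
t: 27.15
eef_pos: [0.6601, 0.0086, 0.0171]
ee_rot: [-2.367, -2.065, 0.0]
force: [-0.1, -0.6, -0.4]
opening: 0.0316
grip_force: 30.0
```

Request:
apply_moves(
  steps=[
    [0,0,0,0.5,0,0,0],
    [0,0,0,1,0,0,0],
    [0,0,0,1,0,0,0],
  ],
)

```text
t: 27.45
eef_pos: [0.6602, 0.0085, 0.0166]
ee_rot: [-2.367, -2.065, -0.0]
force: [-2.2, -0.1, 3.5]
opening: 0.0313
grip_force: 30.0
```

Request:
apply_moves(
  steps=[
    [50,0,0,-0.5,0,0,0],
    [50,0,0,-0.5,0,0,0],
    [50,0,0,-0.5,0,0,0],
    [50,0,0,-30,0,0,0],
    [50,0,0,-78,0,0,0],
  ],
)

```text
t: 27.95
eef_pos: [0.6575, 0.0089, 0.0915]
ee_rot: [-2.364, -2.063, 0.009]
force: [1.3, 0.7, 0.6]
opening: 0.0495
grip_force: 0.0
```

Request:
apply_moves(
  steps=[
    [60,0,-20,-45,0,0,0],
    [60,0,-50,-80,0,0,0],
    [60,0,-95,-90,0,0,0],
    [60,0,-140,-90,0,0,0],
    [60,0,-170,-90,0,0,0],
  ],
)

```text
t: 28.45
eef_pos: [0.4894, 0.0316, 0.1833]
ee_rot: [-2.366, -2.064, 0.001]
force: [-0.8, 0.9, 0.1]
opening: 0.0598
grip_force: 0.0
```

Run:
```python
from h import *
for n in("scene","top"):
    s=optics.snapshot(n);cv2.imwrite(f"pics/{n}6.png",cv2.resize(s["image"][100:350 if n=="scene" else 260,60:460,::-1],None,fx=2,fy=2,interpolation=cv2.INTER_CUBIC))
```

```text
(no output)
```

View pics/scene6.png

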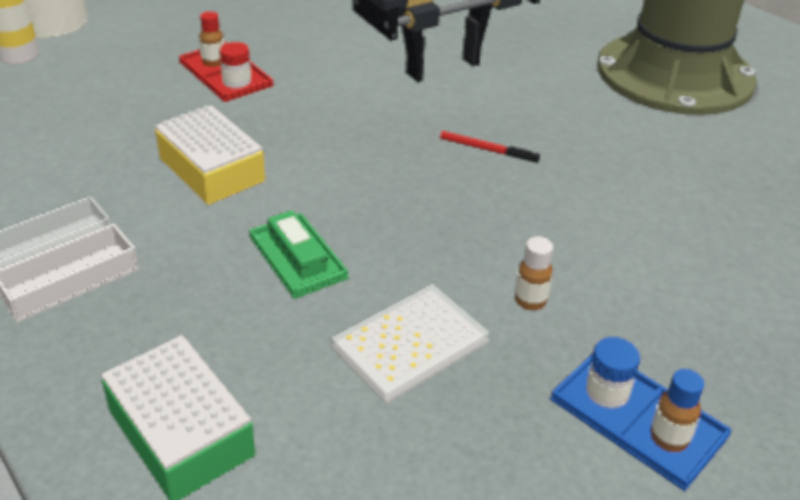

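View pics/top6.png

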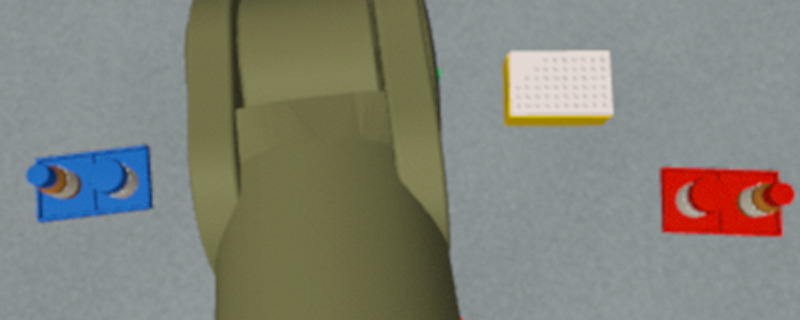

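The scene view shows the red pair at (210–235,60), the blue pair at (610–675,390) and the mailer flat with its label up at (298,243), all inside their trays. The white bottle at (535,275) and the well plate at (410,340) have not moved.

Request:
apply_moves(
  steps=[
    [60,0,0,0,0,0,0],
    [60,0,0,0,0,0,0],
    [60,0,0,0,0,0,0],
  ],
)

```text
t: 28.85
eef_pos: [0.4928, 0.0309, 0.1842]
ee_rot: [2.367, 2.062, -0.002]
force: [-0.5, -0.6, -0.2]
opening: 0.06
grip_force: 0.0
```

```bash
python3 -c "from workcell import close_job; print(close_job())"
```

```text
the job is handed in; nothing more can be done
None
```

The job is handed in at about 29 s: the last picture shows the red and blue bottles and jars standing one to a bay in their trays and the mailer flat in the green tray, label up, with the white bottle and well plate left where they were; no verdict was returned.

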